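Turn a carved box lid face down on the work board

TASK

Turn the small carved box lid face down so that its underside can be worked on, with the fingertips alone: do not lift or carry it. Slide it flat across the bench until it butts against the front edge of the cork-faced board, then push and work its near edge up until it stands on edge against the board and topples over, face down, onto the cork. Then push it across the cork, all the way until its edge sits square against the wooden fence along the board's far side, and leave everything else where it is.

Things in the scene. Friction and masses are not known exactly. Their poses are not given: they have to be found in the camera images.
- lid: loose square wooden box lid, 80 x 80 mm, 15 mm thick, about 55 g, in front of the board, face up at the start. Top plate 6 mm thick, with a raised frame and rosette; under it a plain locating step 64 x 64 x 9 mm, so the plate overhangs 8 mm all round, 9 mm above the bench. Origin: centre of the step's underside. z points out of the carved face; x, y along the edges, x within 0.4 rad of the board's x at the start
- board: fixed flat work board 140 mm deep (x) and 260 mm wide (y), cork top 18 mm above the bench. Origin: centre of its underside. x points away from the robot, square to the upright front edge at x = -70 mm (18 mm high); along the far side a wooden fence, its inner face at x = +50 mm, rises 10 mm above the cork
- brush: wooden brush lying on the bench to one side of the lid, 170 mm long; origin under its middle. To be left alone
- folder: flat bone folder (creasing tool) lying on the bench to one side of the lid, 150 x 20 x 5 mm; origin under its middle. To be left alone
- weight: small brass weight with a knob, 28 mm across and 37 mm high, standing on the cork near one end of the board; origin at the centre of its underside. To be left alone
- tape: roll of tape lying flat on the bench, 68 mm across, 20 mm high; origin at the centre of its underside. To be left alone
- solvent: amber bottle with a blue cap, 60 mm across, 130 mm high, standing on the bench; origin at the centre of its underside. To be left alone
- vase: dark bronze vase, 86 mm across, 124 mm high, standing on the bench; origin at the centre of its underside. To be left alone
- cone: conical brass vessel, 92 mm across, 100 mm high, standing on the bench; origin at the centre of its underside. To be left alone
There are look-alikes about, which are no part of the job. Leave any green look-alike of the lid alone.

How it is judged:
By the outcome, as a careful person would: the job done as asked, in the order asked, and still so for the second after the job is handed in, with the robot touching nothing.
It also fails if it takes over 61 s, if anything falls off the work surface, if the arm or the gripper's body presses on something with over 40 N, if the wrist force passes 120 N, or if a joint passes its speed limit or range.

ROBOT

A 6-joint arm with a two-finger parallel gripper is mounted at the origin on the work surface. World frame = base frame: x ahead of the robot, y to its left, z up, the work surface at z = 0. Lengths are in m, angles in degrees, forces in N, time in s.
With the tool pointing down it reaches from about 0.3 to 0.75 m from the base axis. Payload 8.5 kg.
Tool frame: the origin (TCP) lies on the mounting face of the last link; the fingertips stand tip_extent ahead of it and the grasp point (between the pads) lies 155 mm ahead of it (tip_extent is the distance from the TCP to the fingertips, in m); z points along the fingers, y is the line along which they close (so a half turn about z gives the same grasp; the last joint's range is limited). The gripper opens to 85 mm and grips with 20 to 120 N. Pads are 22 mm wide; open, the fingers measure 114 mm over their backs; the gripper's body (76 mm by 85 mm) begins 54 mm behind the grasp point. The pads swing forward as they close: fully open they stand 13 mm farther back than shut.
Start: joints at [-78.57, 21.807, 74.336, -0, 83.858, -12.336], TCP at [0.222, -0.503, 0.405] pointing down, gripper open.
Joint ranges: [-178.18, 178.18], [-50.72, 133.34], [12.68, 142.11], [-81.47, 261.47], [9.98, 163.14], [-165.26, 165.26]. Speed limits (degrees/s): [136.94, 136.94, 180, 180, 180, 180].

INTERFACE

Orientations are given as a 3x3 rotation matrix whose columns are the frame's x, y, z axes.
In Python, from rig import observe, get_image, camera_params, close_job, tip_extent gives the robot as it stands.
- The arm moves only by the shell command python3 -m creep 'ROWS' [FORCE]. ROWS is JSON, a list of rows, each an object with "jaw": the gripper's target within -1 to 1 (shut at 1, half-way at 0, fully open at -1); "travel": the shift along the world's x, y, z in mm, a list of three; "roll": the turn about the world's z in rad. A call has 1 to 12 rows; each row is the pose to reach, as a shift and turn from the pose commanded when the call began; what a row does not reach only later rows make up. A row lasts 1/10 s, in which the tool goes at most 50 mm and 8.59 degrees, less where a joint would pass 70% of its speed; a pose out of reach is approached as far as the arm can. A call with a gripper value outside its range is refused whole. The fingers move at their own pace and stop on an object; FORCE is the grip in N (left out, the last holds). Time passes only in rows, so rows that repeat a pose let the fingers close. It gives the time, the measured TCP pose, the force, the opening and the grip force at its end, in the units of the state.
- observe(): the state, without advancing time (a new reading comes with each control period).
- get_image(name): name is "side" or "top"; returns (picture, depth): 384x512x3 uint8, red, green, blue; 384x512 float32, m along the optical axis (not along the pixel's ray), 0 where there is no reading.
- camera_params(name): a dict with "mtx" (3x3 intrinsics, pixels), "extrinsics" (4x4, takes a point from camera to world coordinates). Camera axes: x right, y down, z forward; pixel columns grow to the right and rows downward; lengths in m; the calibration is good to about 2 mm. A picture is of the moment at which its call begins. camera_params takes no time and is no camera call.
- close_job(): hands the job in; it is judged then, once.
The state is a dict: "time_s": time; "q": joint angles; "qvel": joint speeds; "joint_efforts": joint torques, N m; "position": TCP position; "tool_rot": TCP orientation; "ft_force": force on the tool from outside, world axes, zero at the start; "wrist_torque": the same for the moment, N m; "grip_width": finger opening in m; "gripper_force": force on a finger pad.
Only numpy, scipy, OpenCV 4.12 (cv2) and the standard library are available. Lean on these libraries where they do the work, as an engineer would, in place of code of your own. Each camera call takes 0.05 s, during which the arm holds its last target. There are 200 camera calls.

## Working session

There is one attempt and no reset: what is moved stays moved. The work goes in short steps, Python scripts to look and compute and a shell command to move; the robot and the scene stay as the last step left them, time stands still between calls to the robot, and variables do not carry over. Pictures are saved under pics/ and viewed, at most 10 in all, crops included, and the job is handed in when it is done.

```bash
ls; mkdir -p pics
python3 - <<'E'
from rig import *
import cv2,numpy as np
print(tip_extent if not callable(tip_extent) else tip_extent())
o=observe();print(o)
for n in("top","side"):
    p,d=get_image(n);cv2.imwrite(f"pics/{n}0.png",p[:,:,::-1]);np.savez(f"pics/{n}0.npz",p=p,d=d)
    c=camera_params(n);print(n,c)
E
```

```text
pics
0.1734
{'time_s': 0.0, 'q': array([-7.85706821e+01,  2.18405898e+01,  7.43846303e+01,  1.98020509e-03,
        8.38591323e+01, -1.23370716e+01]), 'qvel': array([ 0.04235753, -0.11577227, -0.13370076,  0.02394632, -0.04347467,
        0.01513159]), 'joint_efforts': array([ 8.15221392e-04, -4.48460555e+01, -2.31279677e+01, -1.36271369e-04,
        4.78998394e-03,  2.69352557e-05]), 'position': array([ 0.22163437, -0.50331549,  0.40411608]), 'tool_rot': array([[ 9.15197781e-01,  4.03004908e-01, -2.58053621e-04],
       [ 4.03004840e-01, -9.15196698e-01,  1.44984232e-03],
       [ 3.48123747e-04, -1.43088933e-03, -9.99998916e-01]]), 'ft_force': array([ 0.38122027, -0.56981199,  0.43474598]), 'wrist_torque': array([ 0.00522021, -0.0433035 , -0.03881939]), 'gripper_force': 0.0, 'grip_width': 0.08521691673643986}
top {'mtx': array([[398.39644131,   0.        , 258.3532198 ],
       [  0.        , 398.39644131, 193.84246978],
       [  0.        ,   0.        ,   1.        ]]), 'extrinsics': array([[-0.02198996, -0.99653269,  0.08024365,  0.39858859],
       [-0.99973613,  0.02245179,  0.00485747,  0.01369724],
       [-0.00664224, -0.08011566, -0.99676344,  1.13134339],
       [ 0.        ,  0.        ,  0.        ,  1.        ]])}
side {'mtx': array([[482.61918637,   0.        , 255.98918944],
       [  0.        , 482.61918637, 194.9088501 ],
       [  0.        ,   0.        ,   1.        ]]), 'extrinsics': array([[-0.96887236, -0.13838748,  0.20526875,  0.15924919],
       [-0.24711937,  0.59013211, -0.76855456,  1.29037795],
       [-0.01477735, -0.79535715, -0.60596092,  1.05447197],
       [ 0.        ,  0.        ,  0.        ,  1.        ]])}
```

View pics/top0.png

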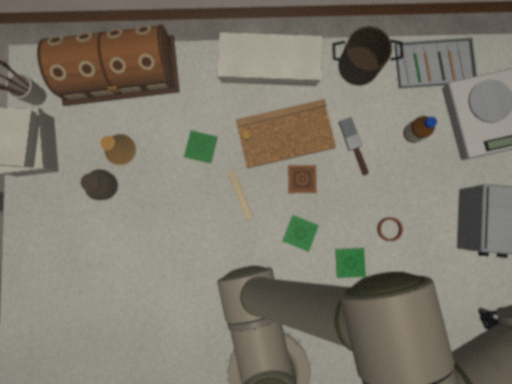

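View pics/side0.png

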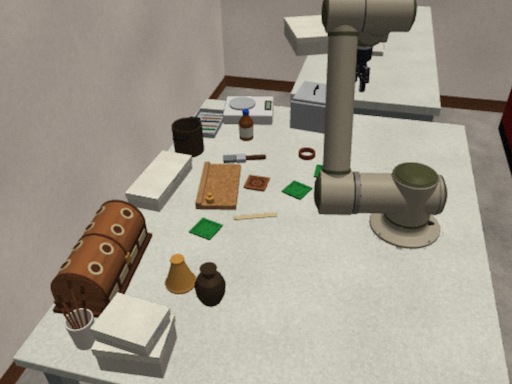

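Candidates for the lid in the top view are the brown carved square at (302,179) and the green squares at (200,147), (300,233) and (350,263). I choose the brown one, which lies in front of the cork board at (286,134). The brush is at (353,146), the folder at (240,195), the weight at (246,132) and the tape at (390,229).

```bash
cat > h.py <<'E'
from rig import *
import cv2,numpy as np
def ray(n,uv,z):
    c=camera_params(n);T=c["extrinsics"];uv=np.atleast_2d(uv).astype(float)
    d=(np.linalg.inv(c["mtx"])@np.c_[uv,np.ones(len(uv))].T).T@T[:3,:3].T
    o=T[:3,3];return (o+d*((z-o[2])/d[:,2])[:,None])[:,:2]
def proj(n,P):
    c=camera_params(n);T=np.linalg.inv(c["extrinsics"]);q=(np.atleast_2d(P)@T[:3,:3].T+T[:3,3])@c["mtx"].T
    return q[:,:2]/q[:,2:]
E
python3 - <<'E'
from h import *
p=np.load("pics/top0.npz")["p"]
hsv=cv2.cvtColor(p,cv2.COLOR_RGB2HSV)
print("lid",hsv[179,296],hsv[172,302],"cork",hsv[140,290],"fence",hsv[107,290],"bench",hsv[210,330],hsv[170,275])
m=((hsv[...,1]>90)&((hsv[...,0]<25)|(hsv[...,0]>170))).astype(np.uint8)*255
cv2.imwrite("pics/crop0.png",np.hstack([cv2.resize(p[90:260,220:380,::-1],None,fx=2.5,fy=2.5,interpolation=2),cv2.resize(cv2.merge([m]*3)[90:260,220:380],None,fx=2.5,fy=2.5)]))
for c in cv2.findContours(m,0,1)[0]:
    if cv2.contourArea(c)>250:
        r=cv2.minAreaRect(c);b=cv2.boxPoints(r)
        if 220<r[0][0]<380 and 90<r[0][1]<260:print(r,"\n",ray("top",b,.016).round(4))
E
```

```text
lid [ 13 132 106] [ 11 128 100] cork [ 15 120 123] fence [ 16  79 136] bench [ 26  25 152] [ 23  26 155]
((302.0, 179.0), (26.0, 26.0), 90.0) 
 [[ 0.5653 -0.0691]
 [ 0.5636 -0.1424]
 [ 0.49   -0.14  ]
 [ 0.4916 -0.067 ]]
((285.4009094238281, 133.28977966308594), (48.529762268066406, 90.24263000488281), 76.86598205566406) 
 [[ 0.7013  0.0784]
 [ 0.7551 -0.174 ]
 [ 0.6175 -0.2004]
 [ 0.5647  0.0496]]
```

View pics/crop0.png

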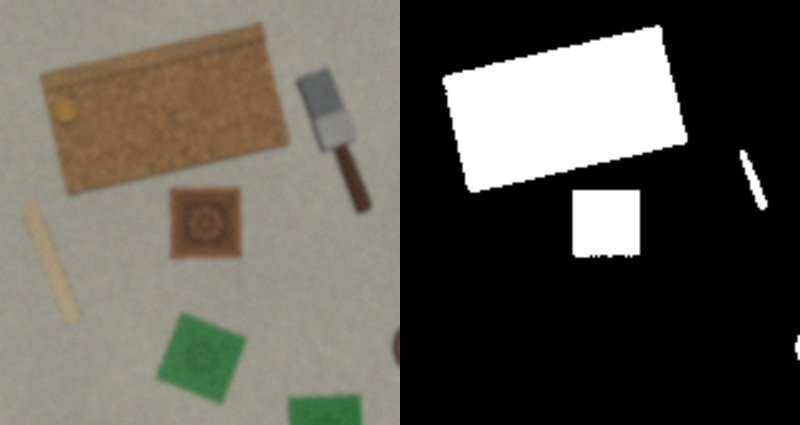

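The crop confirms it: the lid is the brown rosette square at (302,179), about 13° off square to the board. I'll move behind it, with the tool yaw aligned to the board.

```bash
python3 -m creep '[{"jaw":0.1,"travel":[20,40,0],"roll":-0.1},{"jaw":0.1,"travel":[45,80,0],"roll":-0.207},{"jaw":0.1,"travel":[70,120,0],"roll":-0.207},{"jaw":0.1,"travel":[95,160,0],"roll":-0.207},{"jaw":0.1,"travel":[120,200,-20],"roll":-0.207},{"jaw":0.1,"travel":[145,240,-50],"roll":-0.207},{"jaw":0.1,"travel":[170,280,-80],"roll":-0.207},{"jaw":0.1,"travel":[195,320,-110],"roll":-0.207},{"jaw":0.1,"travel":[220,355,-140],"roll":-0.207},{"jaw":0.1,"travel":[236,384,-160],"roll":-0.207},{"jaw":0.1,"travel":[236,384,-190],"roll":-0.207},{"jaw":0.1,"travel":[236,384,-190],"roll":-0.207}]' 20
python3 - <<'E'
from h import *
for n in("top","side"):
    p,d=get_image(n);np.savez(f"pics/{n}1.npz",p=p,d=d)
    r=p[110:270,220:380] if n=="top" else p[120:260,170:350]
    cv2.imwrite(f"pics/{n}1.png",cv2.resize(r[:,:,::-1],None,fx=3.2,fy=3.2,interpolation=2))
o=observe();print(o["position"],o["tool_rot"],o["ft_force"],o["grip_width"])
E
```

```text
time_s: 1.3
position: [0.4573, -0.1177, 0.2116]
tool_rot: [[0.978, 0.209, -0.007], [0.209, -0.978, 0.004], [-0.006, -0.005, -1.0]]
ft_force: [-0.5, -0.4, 0.0]
grip_width: 0.0387
gripper_force: 0.0
[ 0.45768943 -0.11972385  0.21509231] [[ 9.78448619e-01  2.06488388e-01 -9.19596099e-04]
 [ 2.06488791e-01 -9.78448897e-01  3.67003622e-04]
 [-8.23995803e-04 -5.48980474e-04 -9.99999510e-01]] [-0.01029281 -0.41596788  0.11313788] 0.03818260142283742
```

View pics/side1.png

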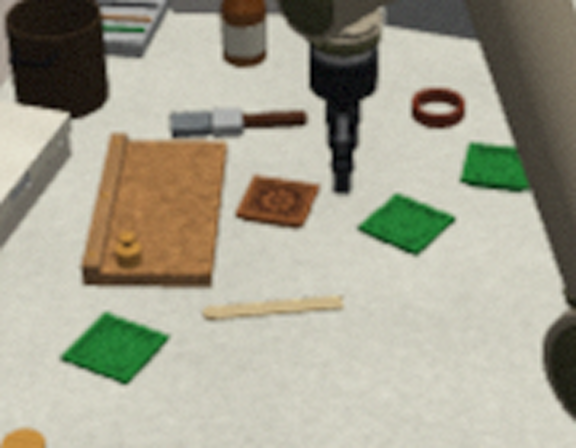

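The side crop shows the fingers at (342,185), standing between the lid (278,200) and a green square (405,222), clear of both. Next I'll descend gently.

```bash
python3 -m creep '[{"jaw":0.1,"travel":[0,0,-20],"roll":0},{"jaw":0.1,"travel":[0,0,-34],"roll":0},{"jaw":0.1,"travel":[0,0,-38],"roll":0},{"jaw":0.1,"travel":[0,0,-38],"roll":0},{"jaw":0.1,"travel":[0,0,-38],"roll":0}]'
python3 -m creep '[{"jaw":0.1,"travel":[0,0,-2],"roll":0},{"jaw":0.1,"travel":[0,0,-2],"roll":0}]'
python3 -m creep '[{"jaw":0.1,"travel":[0,0,-1.5],"roll":0},{"jaw":0.1,"travel":[0,0,-1.5],"roll":0}]'
```

```text
time_s: 1.9
position: [0.4578, -0.1199, 0.1779]
tool_rot: [[0.979, 0.206, 0.002], [0.206, -0.979, -0.001], [0.002, 0.001, -1.0]]
ft_force: [-0.1, -0.3, 1.0]
grip_width: 0.0384
gripper_force: 0.0
time_s: 2.1
position: [0.4577, -0.1195, 0.1751]
tool_rot: [[0.979, 0.206, 0.001], [0.206, -0.979, -0.0], [0.001, 0.0, -1.0]]
ft_force: [0.7, -1.4, 0.3]
grip_width: 0.0388
gripper_force: 0.0
time_s: 2.3
position: [0.4576, -0.1193, 0.1732]
tool_rot: [[0.978, 0.206, -0.0], [0.206, -0.978, 0.0], [-0.0, -0.0, -1.0]]
ft_force: [-0.2, 1.2, -0.5]
grip_width: 0.0383
gripper_force: 0.0
```

```bash
python3 -m creep '[{"jaw":0.1,"travel":[4.9,1,0],"roll":0},{"jaw":0.1,"travel":[8.8,1.9,0],"roll":0},{"jaw":0.1,"travel":[12.7,2.7,0],"roll":0},{"jaw":0.1,"travel":[16.6,3.5,0],"roll":0},{"jaw":0.1,"travel":[20.5,4.3,0],"roll":0},{"jaw":0.1,"travel":[24.5,5.2,0],"roll":0},{"jaw":0.1,"travel":[28.4,6,0],"roll":0},{"jaw":0.1,"travel":[32.3,6.8,0],"roll":0},{"jaw":0.1,"travel":[36.2,7.7,0],"roll":0},{"jaw":0.1,"travel":[40,8.5,0],"roll":0},{"jaw":0.1,"travel":[40,8.5,0],"roll":0}]'
python3 - <<'E'
from h import *
for n in("top","side"):
    p,d=get_image(n);np.savez(f"pics/{n}2.npz",p=p,d=d)
    r=p[100:240,220:360] if n=="top" else p[140:240,190:330]
    cv2.imwrite(f"pics/{n}2.png",cv2.resize(r[:,:,::-1],(560,560 if n=="top" else 400),interpolation=2))
o=observe();print(o["position"],o["ft_force"],o["grip_width"])
E
```

```text
time_s: 3.4
position: [0.4981, -0.1108, 0.1732]
tool_rot: [[0.978, 0.207, 0.0], [0.207, -0.978, -0.0], [0.0, 0.0, -1.0]]
ft_force: [-0.3, 1.2, -0.7]
grip_width: 0.0389
gripper_force: 0.0
[ 0.49765195 -0.11077545  0.17318082] [0.50683419 0.73220258 0.79885325] 0.038616571528132
```

View pics/side2.png

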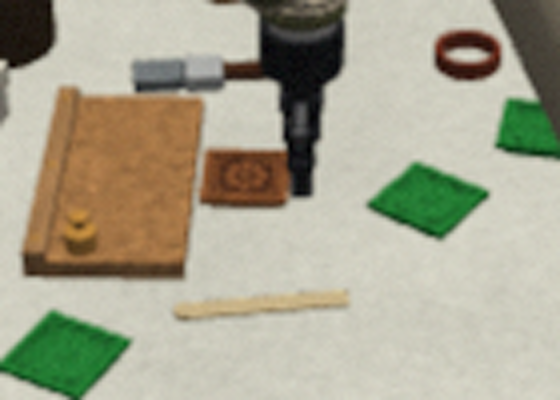

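The lid at (245,178) is now square to the board, with a small gap left to the front edge at (200,180). I'll keep pushing until it butts.

```bash
python3 -m creep '[{"jaw":0.1,"travel":[2,0.4,0],"roll":0},{"jaw":0.1,"travel":[4,0.8,0],"roll":0},{"jaw":0.1,"travel":[5.5,1.2,0],"roll":0},{"jaw":0.1,"travel":[5.5,1.2,0],"roll":0}]'
python3 -m creep '[{"jaw":0.1,"travel":[2,0.4,0],"roll":0},{"jaw":0.1,"travel":[2,0.4,0],"roll":0}]'
python3 -m creep '[{"jaw":0.1,"travel":[2,0.4,0],"roll":0},{"jaw":0.1,"travel":[2,0.4,0],"roll":0}]'
```

```text
time_s: 3.9
position: [0.5033, -0.1096, 0.1732]
tool_rot: [[0.978, 0.206, 0.0], [0.206, -0.978, -0.0], [0.0, 0.0, -1.0]]
ft_force: [-0.4, -0.4, 0.5]
grip_width: 0.0384
gripper_force: 0.0
time_s: 4.1
position: [0.5052, -0.1092, 0.1732]
tool_rot: [[0.978, 0.206, -0.0], [0.206, -0.978, -0.0], [-0.0, -0.0, -1.0]]
ft_force: [-0.2, 0.7, 0.2]
grip_width: 0.0386
gripper_force: 0.2
time_s: 4.3
position: [0.5061, -0.1091, 0.1731]
tool_rot: [[0.978, 0.207, -0.005], [0.207, -0.978, -0.0], [-0.004, -0.001, -1.0]]
ft_force: [-10.2, -4.8, 5.4]
grip_width: 0.0388
gripper_force: 5.3
```

```bash
python3 -m creep '[{"jaw":0.1,"travel":[0.3,0.1,2],"roll":0},{"jaw":0.1,"travel":[0.4,0.1,4],"roll":0},{"jaw":0.1,"travel":[0.6,0.1,6],"roll":0},{"jaw":0.1,"travel":[0.8,0.2,8],"roll":0},{"jaw":0.1,"travel":[1.1,0.2,10],"roll":0},{"jaw":0.1,"travel":[1.4,0.3,12],"roll":0},{"jaw":0.1,"travel":[1.4,0.3,12],"roll":0}]'
python3 - <<'E'
from h import *
for n in("top","side"):
    p,d=get_image(n);np.savez(f"pics/{n}3.npz",p=p,d=d)
    r=p[100:240,220:360] if n=="top" else p[140:240,190:330]
    cv2.imwrite(f"pics/{n}3.png",cv2.resize(r[:,:,::-1],(560,560 if n=="top" else 400),interpolation=2))
o=observe();print(o["position"],o["ft_force"],o["grip_width"])
E
```

```text
time_s: 5.0
position: [0.5069, -0.1088, 0.1847]
tool_rot: [[0.978, 0.207, -0.007], [0.207, -0.978, 0.0], [-0.007, -0.002, -1.0]]
ft_force: [-11.9, -6.8, 0.7]
grip_width: 0.0382
gripper_force: 6.6
[ 0.50691505 -0.10884361  0.18456324] [-12.41643913  -6.67988729   0.14261864] 0.038032228039019005
```

View pics/side3.png

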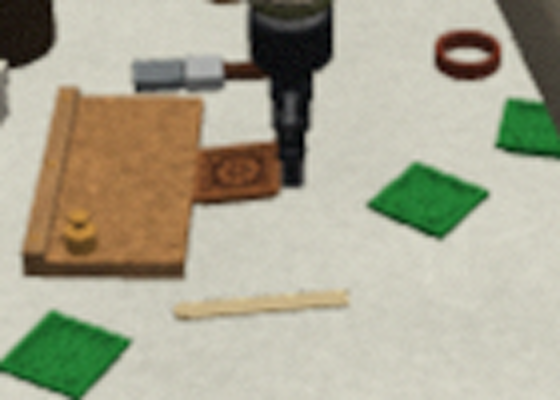

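The near edge of the lid (280,170) has risen and the far edge stays against the board at (195,178). I'll follow the arc further.

```bash
python3 -m creep '[{"jaw":0.1,"travel":[0.5,0.1,3],"roll":0},{"jaw":0.1,"travel":[1.2,0.2,6],"roll":0},{"jaw":0.1,"travel":[2,0.4,9],"roll":0},{"jaw":0.1,"travel":[2.9,0.6,12],"roll":0},{"jaw":0.1,"travel":[3.9,0.8,15],"roll":0},{"jaw":0.1,"travel":[5,1.1,18],"roll":0},{"jaw":0.1,"travel":[5,1.1,18],"roll":0}]'
python3 - <<'E'
from h import *
for n in("top","side"):
    p,d=get_image(n);np.savez(f"pics/{n}4.npz",p=p,d=d)
    r=p[100:240,220:360] if n=="top" else p[140:240,190:330]
    cv2.imwrite(f"pics/{n}4.png",cv2.resize(r[:,:,::-1],(560,560 if n=="top" else 400),interpolation=2))
o=observe();print(o["position"],o["ft_force"],o["grip_width"])
E
```

```text
time_s: 5.8
position: [0.5113, -0.1079, 0.2029]
tool_rot: [[0.978, 0.207, -0.009], [0.207, -0.978, 0.0], [-0.009, -0.002, -1.0]]
ft_force: [-18.1, -8.9, 7.1]
grip_width: 0.0385
gripper_force: 10.0
[ 0.51125018 -0.1078845   0.20269177] [-18.40634824  -9.64983381   7.39579538] 0.03832509055597833
```

View pics/side4.png

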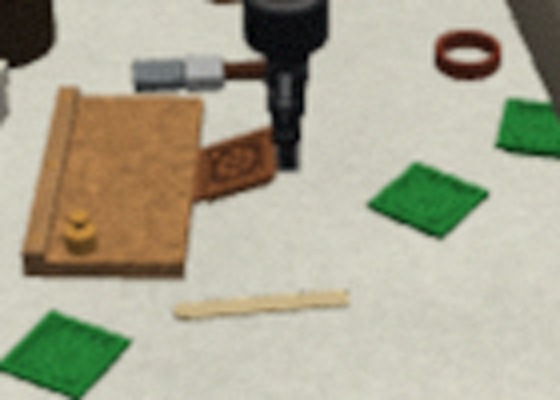

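The lid is up at about 22° and still held between the fingers (275,160) and the board edge (198,178). Continuing.

```bash
python3 -m creep '[{"jaw":0.1,"travel":[0.6,0.1,3],"roll":0},{"jaw":0.1,"travel":[1.8,0.4,6],"roll":0},{"jaw":0.1,"travel":[3.3,0.7,9],"roll":0},{"jaw":0.1,"travel":[5,1.1,12],"roll":0},{"jaw":0.1,"travel":[7,1.5,15],"roll":0},{"jaw":0.1,"travel":[9.1,1.9,18],"roll":0},{"jaw":0.1,"travel":[11.5,2.4,21],"roll":0},{"jaw":0.1,"travel":[14.2,3,24],"roll":0},{"jaw":0.1,"travel":[14.2,3,24],"roll":0}]'
python3 - <<'E'
from h import *
for n in("top","side"):
    p,d=get_image(n);np.savez(f"pics/{n}5.npz",p=p,d=d)
    r=p[100:240,220:360] if n=="top" else p[140:240,190:330]
    cv2.imwrite(f"pics/{n}5.png",cv2.resize(r[:,:,::-1],(560,560 if n=="top" else 400),interpolation=2))
o=observe();print(o["position"],o["ft_force"],o["grip_width"])
E
```

```text
time_s: 6.8
position: [0.5279, -0.1044, 0.2276]
tool_rot: [[0.978, 0.206, 0.001], [0.206, -0.978, -0.0], [0.001, 0.0, -1.0]]
ft_force: [-0.1, -0.5, -0.0]
grip_width: 0.0389
gripper_force: 0.4
[ 0.52786547 -0.10439121  0.22715536] [-0.74264796 -0.4631288   0.14944977] 0.03859272241516021
```

View pics/side5.png

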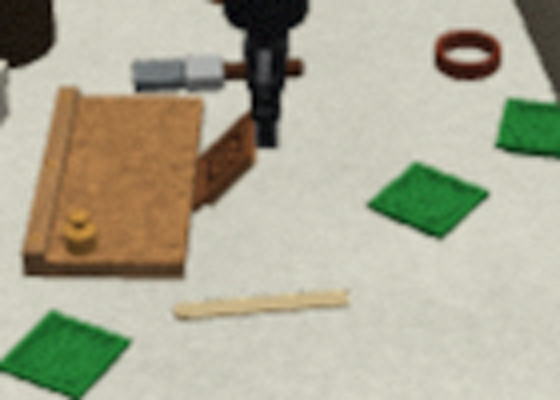

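The lid stands at about 45° against the fingers (262,140), and the contact force is low. I'll check how deep the tips are compared with the lid's raised edge.

Run:
```python
from h import *
ux=np.array([.978,.207,0]);uy=np.array([-.207,.978,0]);t=np.array([.5279,-.1044,0])
for z in(.05,.055,.06):
  for y in(.020,.035):
    for n in ("side",):
      q=proj(n,[t+.011*ux+uy*y+[0,0,z], t-.011*ux+uy*y+[0,0,z]]);print(z,y,((q-[190,140])*4).round(0).tolist())
b=np.array([.5897,-.0757,0])
# lid near edge +y corner / -y corner for tilt th, pivot at z0
for th in(35,40,45,50):
  for z0 in(.0,.012):
    for y in(.04,-.04):
      P=b-ux*.08*np.cos(np.radians(th))+uy*(-.0155+y)+[0,0,z0+.08*np.sin(np.radians(th))]
      print(th,z0,y,((proj("side",P)-[190,140])*4).round(0).tolist(), round(P[2],3))
# lid contour in side (crop px)
p=np.load("pics/side5.npz")["p"];h=cv2.cvtColor(p,cv2.COLOR_RGB2HSV)
r=h[140:240,190:330];m=((r[...,1]>100)&(r[...,2]<125)&((r[...,0]<14)|(r[...,0]>172))).astype(np.uint8)
for c in cv2.findContours(m,0,2)[0]:
  if cv2.contourArea(c)>40:print((cv2.approxPolyDP(c,1.5,True)[:,0]*4).tolist())
```

```text
0.05 0.02 [[253.0, 150.0], [278.0, 150.0]]
0.05 0.035 [[253.0, 159.0], [277.0, 159.0]]
0.055 0.02 [[253.0, 145.0], [278.0, 145.0]]
0.055 0.035 [[253.0, 155.0], [277.0, 155.0]]
0.06 0.02 [[253.0, 140.0], [278.0, 141.0]]
0.06 0.035 [[252.0, 150.0], [277.0, 150.0]]
35 0.0 0.04 [[264.0, 166.0]] 0.046
35 0.0 -0.04 [[267.0, 116.0]] 0.046
35 0.012 0.04 [[264.0, 155.0]] 0.058
35 0.012 -0.04 [[267.0, 105.0]] 0.058
40 0.0 0.04 [[259.0, 161.0]] 0.051
40 0.0 -0.04 [[263.0, 111.0]] 0.051
40 0.012 0.04 [[259.0, 150.0]] 0.063
40 0.012 -0.04 [[263.0, 100.0]] 0.063
45 0.0 0.04 [[254.0, 156.0]] 0.057
45 0.0 -0.04 [[258.0, 106.0]] 0.057
45 0.012 0.04 [[253.0, 145.0]] 0.069
45 0.012 -0.04 [[257.0, 95.0]] 0.069
50 0.0 0.04 [[248.0, 152.0]] 0.061
50 0.0 -0.04 [[252.0, 102.0]] 0.061
50 0.012 0.04 [[247.0, 141.0]] 0.073
50 0.012 -0.04 [[252.0, 91.0]] 0.073
[[248, 112], [200, 156], [192, 208], [248, 156]]
[[436, 44], [440, 68], [456, 76], [484, 72], [496, 60], [492, 40], [476, 32], [452, 32]]
```

```bash
python3 -m creep '[{"jaw":0.1,"travel":[-0.2,0,-4],"roll":0},{"jaw":0.1,"travel":[-0.4,-0.1,-8],"roll":0},{"jaw":0.1,"travel":[-0.6,-0.1,-12],"roll":0},{"jaw":0.1,"travel":[-0.6,-0.1,-16],"roll":0},{"jaw":0.1,"travel":[-0.6,-0.1,-16],"roll":0}]'
python3 - <<'E'
from h import *
o=observe();print(o["position"],o["ft_force"],o["grip_width"])
p,d=get_image("side");h=cv2.cvtColor(p,cv2.COLOR_RGB2HSV)
r=h[140:240,190:330];m=((r[...,1]>100)&(r[...,2]<125)&((r[...,0]<14)|(r[...,0]>172))).astype(np.uint8)
for c in cv2.findContours(m,0,2)[0]:
  if cv2.contourArea(c)>40:print((cv2.approxPolyDP(c,1.5,True)[:,0]*4).tolist())
E
```

```text
time_s: 7.4
position: [0.5247, -0.105, 0.2118]
tool_rot: [[0.978, 0.207, -0.009], [0.207, -0.978, -0.001], [-0.009, -0.001, -1.0]]
ft_force: [-24.3, -6.7, 26.2]
grip_width: 0.0387
gripper_force: 18.5
[ 0.52465867 -0.10500537  0.21179906] [-24.31243219  -6.73325544  26.18694202] 0.038669855887775245
[[256, 116], [196, 160], [192, 204], [232, 184], [260, 156]]
[[436, 44], [440, 68], [456, 76], [484, 72], [496, 60], [496, 44], [476, 32], [452, 32]]
```

```bash
python3 -m creep '[{"jaw":0.1,"travel":[-1.5,-0.3,0],"roll":0},{"jaw":0.1,"travel":[-3,-0.6,0],"roll":0},{"jaw":0.1,"travel":[-3,-0.6,0],"roll":0}]'
python3 - <<'E'
from h import *
o=observe();print(o["position"],o["ft_force"],o["grip_width"])
p,d=get_image("side");h=cv2.cvtColor(p,cv2.COLOR_RGB2HSV)
cv2.imwrite("pics/side6.png",cv2.resize(p[140:240,190:330,::-1],(560,400),interpolation=2))
r=h[140:240,190:330];m=((r[...,1]>100)&(r[...,2]<125)&((r[...,0]<14)|(r[...,0]>172))).astype(np.uint8)
for c in cv2.findContours(m,0,2)[0]:
  if cv2.contourArea(c)>40:print((cv2.approxPolyDP(c,1.5,True)[:,0]*4).tolist())
E
```

```text
time_s: 7.75
position: [0.5229, -0.1053, 0.2114]
tool_rot: [[0.978, 0.207, -0.004], [0.207, -0.978, -0.0], [-0.004, -0.001, -1.0]]
ft_force: [-12.4, -3.1, 12.6]
grip_width: 0.0387
gripper_force: 9.0
[ 0.52289614 -0.10531461  0.21143251] [-12.44555219  -3.06539267  12.60681532] 0.03868136028428853
[[256, 116], [196, 160], [192, 204], [252, 168], [260, 156]]
[[436, 44], [440, 68], [456, 76], [484, 72], [496, 60], [492, 40], [476, 32], [452, 32]]
```

```bash
python3 -m creep '[{"jaw":0.1,"travel":[1,0.2,2],"roll":0},{"jaw":0.1,"travel":[3,0.6,4],"roll":0},{"jaw":0.1,"travel":[5.5,1.2,6],"roll":0},{"jaw":0.1,"travel":[8,1.7,8],"roll":0},{"jaw":0.1,"travel":[8,1.7,8],"roll":0}]'
python3 - <<'E'
from h import *
o=observe();print(o["position"],o["ft_force"],o["grip_width"])
p,d=get_image("side");h=cv2.cvtColor(p,cv2.COLOR_RGB2HSV)
cv2.imwrite("pics/side7.png",cv2.resize(p[140:240,190:330,::-1],(560,400),interpolation=2))
r=h[140:240,190:330];m=((r[...,1]>100)&(r[...,2]<125)&((r[...,0]<14)|(r[...,0]>172))).astype(np.uint8)
for c in cv2.findContours(m,0,2)[0]:
  if cv2.contourArea(c)>40:print((cv2.approxPolyDP(c,1.5,True)[:,0]*4).tolist())
E
```

```text
time_s: 8.3
position: [0.5306, -0.1036, 0.2193]
tool_rot: [[0.978, 0.207, -0.007], [0.207, -0.978, -0.0], [-0.007, -0.001, -1.0]]
ft_force: [-17.4, -4.8, 14.5]
grip_width: 0.0385
gripper_force: 11.1
[ 0.53055392 -0.10359563  0.21926577] [-17.38385055  -4.82738822  14.50675585] 0.0385258902905172
[[248, 112], [200, 156], [192, 204], [240, 168], [252, 140]]
[[436, 44], [440, 68], [456, 76], [484, 72], [496, 60], [492, 40], [476, 32], [452, 32]]
```

View pics/side7.png

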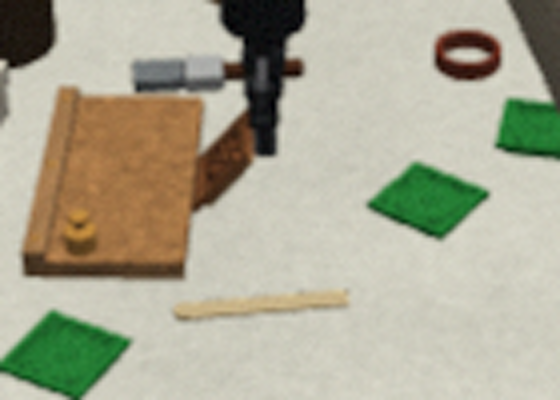

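Still engaged: the lid is at about 47° and the tips (266,152) sit a little below its upper edge. Continuing.

```bash
python3 -m creep '[{"jaw":0.1,"travel":[1.2,0.2,2],"roll":0},{"jaw":0.1,"travel":[3.3,0.7,4],"roll":0},{"jaw":0.1,"travel":[5.8,1.2,6],"roll":0},{"jaw":0.1,"travel":[8.5,1.8,8],"roll":0},{"jaw":0.1,"travel":[11.5,2.4,9.5],"roll":0},{"jaw":0.1,"travel":[14,2.9,10.5],"roll":0},{"jaw":0.1,"travel":[14,2.9,10.5],"roll":0}]'
python3 - <<'E'
from h import *
o=observe();print(o["position"],o["ft_force"],o["grip_width"])
p,d=get_image("side");h=cv2.cvtColor(p,cv2.COLOR_RGB2HSV)
cv2.imwrite("pics/side8.png",cv2.resize(p[140:240,190:330,::-1],(560,400),interpolation=2))
r=h[140:240,190:330];m=((r[...,1]>100)&(r[...,2]<125)&((r[...,0]<14)|(r[...,0]>172))).astype(np.uint8)
for c in cv2.findContours(m,0,2)[0]:
  if cv2.contourArea(c)>40:print((cv2.approxPolyDP(c,1.5,True)[:,0]*4).tolist())
E
```

```text
time_s: 9.05
position: [0.5452, -0.1006, 0.2313]
tool_rot: [[0.978, 0.207, -0.003], [0.207, -0.978, -0.001], [-0.003, -0.0, -1.0]]
ft_force: [-16.0, -1.6, 25.5]
grip_width: 0.0383
gripper_force: 14.7
[ 0.54515275 -0.10057018  0.23127174] [-15.95770269  -1.61004041  25.50772293] 0.03832654225174246
[[228, 100], [196, 156], [192, 204], [216, 172], [224, 116], [232, 116]]
[[436, 44], [440, 68], [456, 76], [484, 72], [496, 60], [492, 40], [476, 32], [452, 32]]
```

```bash
python3 -m creep '[{"jaw":0.1,"travel":[0.5,0.1,3],"roll":0},{"jaw":0.1,"travel":[3,0.6,5],"roll":0},{"jaw":0.1,"travel":[6,1.2,6.5],"roll":0},{"jaw":0.1,"travel":[9,1.9,8],"roll":0},{"jaw":0.1,"travel":[12,2.5,9],"roll":0},{"jaw":0.1,"travel":[15,3.1,9.5],"roll":0},{"jaw":0.1,"travel":[15,3.1,9.5],"roll":0}]'
python3 - <<'E'
from h import *
o=observe();print(o["position"],o["ft_force"],o["grip_width"])
p,d=get_image("side");h=cv2.cvtColor(p,cv2.COLOR_RGB2HSV)
cv2.imwrite("pics/side9.png",cv2.resize(p[140:240,190:330,::-1],(560,400),interpolation=2))
r=h[140:240,190:330];m=((r[...,1]>100)&(r[...,2]<125)&((r[...,0]<14)|(r[...,0]>172))).astype(np.uint8)
for c in cv2.findContours(m,0,2)[0]:
  if cv2.contourArea(c)>40:print((cv2.approxPolyDP(c,1.5,True)[:,0]*4).tolist())
E
```

```text
time_s: 9.8
position: [0.5615, -0.0974, 0.2392]
tool_rot: [[0.978, 0.207, 0.0], [0.207, -0.978, -0.0], [0.0, 0.0, -1.0]]
ft_force: [0.1, 0.9, 0.6]
grip_width: 0.0384
gripper_force: 0.0
[ 0.56151338 -0.09735604  0.23915774] [0.14928073 0.90310511 0.62946676] 0.03843604172269606
[[436, 44], [440, 68], [456, 76], [484, 72], [496, 60], [496, 44], [476, 32], [452, 32]]
```

View pics/side9.png

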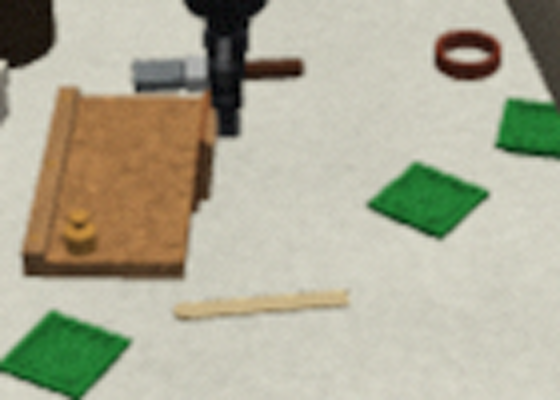

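The lid stands nearly upright (205,165) with the tips (228,130) behind its upper edge. I'll push it over.

```bash
python3 -m creep '[{"jaw":0.1,"travel":[4,0.8,0],"roll":0},{"jaw":0.1,"travel":[8,1.7,0],"roll":0},{"jaw":0.1,"travel":[12,2.5,0],"roll":0},{"jaw":0.1,"travel":[16,3.3,0],"roll":0},{"jaw":0.1,"travel":[20,4.2,0],"roll":0},{"jaw":0.1,"travel":[24,5,0],"roll":0},{"jaw":0.1,"travel":[28,5.9,0],"roll":0},{"jaw":0.1,"travel":[32,6.7,0],"roll":0},{"jaw":0.1,"travel":[36,7.6,0],"roll":0},{"jaw":0.1,"travel":[36,7.6,0],"roll":0}]'
python3 - <<'E'
from h import *
o=observe();print(o["position"],o["ft_force"],o["grip_width"])
p,d=get_image("side");q,d=get_image("top")
cv2.imwrite("pics/s10.png",np.hstack([cv2.resize(p[140:240,190:290,::-1],(400,400),interpolation=2),cv2.resize(q[95:195,230:330,::-1],(400,400),interpolation=2)]))
E
```

```text
time_s: 10.85
position: [0.5976, -0.0897, 0.2392]
tool_rot: [[0.978, 0.207, 0.0], [0.207, -0.978, -0.0], [0.0, 0.0, -1.0]]
ft_force: [-0.0, 0.1, 0.3]
grip_width: 0.0379
gripper_force: 0.0
[ 0.59755121 -0.08973909  0.23919017] [-0.04036111  0.1228019   0.29710854] 0.03787483675187961
```

View pics/s10.png

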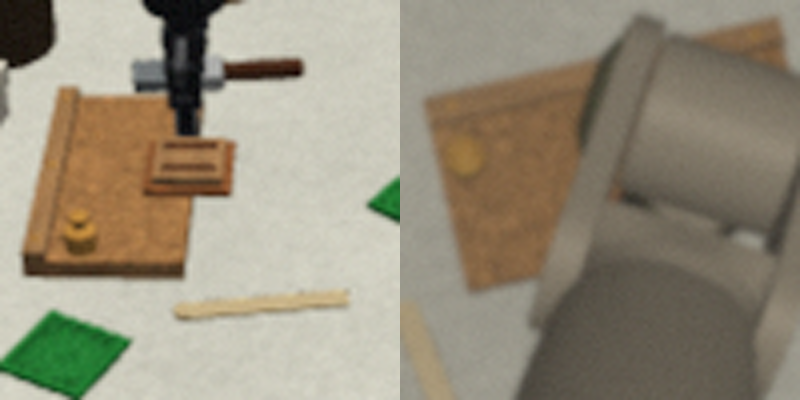

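The lid has toppled face down onto the cork. Its step shows on top at (188,160), and the near edge overhangs the front. That view was one over the picture limit, so from here I'll rely on numeric measurements only.

```bash
python3 -m creep '[{"jaw":0.1,"travel":[0,0,20],"roll":0},{"jaw":0.1,"travel":[-20,-4.1,20],"roll":0},{"jaw":0.1,"travel":[-45,-9.3,20],"roll":0},{"jaw":0.1,"travel":[-70,-14.5,20],"roll":0},{"jaw":0.1,"travel":[-78,-16.1,10],"roll":0},{"jaw":0.1,"travel":[-78,-16.1,-20],"roll":0},{"jaw":0.1,"travel":[-78,-16.1,-45],"roll":0},{"jaw":0.1,"travel":[-78,-16.1,-64],"roll":0},{"jaw":0.1,"travel":[-78,-16.1,-66],"roll":0},{"jaw":0.1,"travel":[-78,-16.1,-66],"roll":0}]'
python3 -m creep '[{"jaw":0.1,"travel":[0,0,-1.5],"roll":0},{"jaw":0.1,"travel":[0,0,-1.5],"roll":0}]' | grep -E "pos|ft"
python3 -m creep '[{"jaw":0.1,"travel":[0,0,-1.5],"roll":0},{"jaw":0.1,"travel":[0,0,-1.5],"roll":0}]' | grep -E "pos|ft"
cat >> h.py <<'E'
ux=np.array([.978,.207]);uy=np.array([-.207,.978]);b0=np.array([.5897,-.0757])
def toB(P): P=np.asarray(P)-b0; return np.c_[P@ux,P@uy]*1000
E
python3 - <<'E'
from h import *
p,d=get_image("side")
np.savez("pics/s11.npz",p=p)
h=cv2.cvtColor(p,cv2.COLOR_RGB2HSV)
# step top: pale vs cork; print hsv along samples of the lid
for u,v in [(236,180),(238,177),(230,186),(245,186),(225,165),(248,182),(237,171)]:print((u,v),h[v,u])
# corners from last view
print(toB(ray("side",[[226,188],[248.5,188],[249,175],[228,175]],.021)).round(1))
E
```

```text
time_s: 11.95
position: [0.519, -0.106, 0.173]
tool_rot: [[0.979, 0.206, -0.001], [0.206, -0.979, 0.0], [-0.001, -0.0, -1.0]]
ft_force: [0.6, -0.1, 0.6]
grip_width: 0.0385
gripper_force: 0.0
position: [0.5192, -0.106, 0.1722]
ft_force: [-0.2, 0.5, 1.5]
position: [0.5191, -0.1059, 0.1721]
ft_force: [-4.5, 0.3, 19.7]
(236, 180) [ 15 136 157]
(238, 177) [ 13 138 140]
(230, 186) [ 13 165 130]
(245, 186) [ 12 168 126]
(225, 165) [ 15 147 163]
(248, 182) [ 16  54 171]
(237, 171) [ 15 147 165]
[[ 42.7  32. ]
 [-38.5  30.3]
 [-36.  -51.4]
 [ 42.6 -49.8]]
```

```bash
python3 -m creep '[{"jaw":0.1,"travel":[0,0,12],"roll":0},{"jaw":0.1,"travel":[-1,5,22.5],"roll":0},{"jaw":0.1,"travel":[-1,5,22.5],"roll":0},{"jaw":0.1,"travel":[9,7,22.5],"roll":0},{"jaw":0.1,"travel":[18,9,22.5],"roll":0},{"jaw":0.1,"travel":[23,10,22.5],"roll":0},{"jaw":0.1,"travel":[28,11,22.5],"roll":0},{"jaw":0.1,"travel":[33,12.1,22.5],"roll":0},{"jaw":0.1,"travel":[38,13.1,22.5],"roll":0},{"jaw":0.1,"travel":[43,14.2,22.5],"roll":0},{"jaw":0.1,"travel":[48,15.3,22.5],"roll":0},{"jaw":0.1,"travel":[48,15.3,22.5],"roll":0}]'
python3 - <<'E'
from h import *
o=observe();print(o["position"],o["ft_force"],toB([o["position"][:2]]))
p,d=get_image("side");h=cv2.cvtColor(p,cv2.COLOR_RGB2HSV);np.savez("pics/s12.npz",p=p)
m=((h[...,1]>155)&(h[...,2]<145)&(h[...,0]<15)).astype(np.uint8);m[:140]=0;m[240:]=0;m[:,:190]=0;m[:,290:]=0
for c in cv2.findContours(m,0,2)[0]:
  if cv2.contourArea(c)>8:a=cv2.approxPolyDP(c,1,True)[:,0];print(cv2.contourArea(c),a.tolist(),toB(ray("side",a,.022)).round(0).tolist())
E
```

```text
time_s: 13.6
position: [0.5677, -0.0905, 0.1927]
tool_rot: [[0.978, 0.207, 0.001], [0.207, -0.978, -0.0], [0.001, 0.0, -1.0]]
ft_force: [0.1, -0.4, -0.0]
grip_width: 0.0383
gripper_force: 0.0
[ 0.56768144 -0.09053555  0.19274109] [ 0.10101791 -0.35560377 -0.04911544] [[-24.60511413  -9.95132831]]
40.0 [[221, 179], [221, 188], [240, 187], [240, 182], [238, 186], [222, 186]] [[66.0, -22.0], [61.0, 34.0], [-8.0, 26.0], [-5.0, -5.0], [0.0, 20.0], [58.0, 21.0]]
17.0 [[251, 157], [264, 158], [264, 156], [262, 158], [261, 156]] [[-37.0, -174.0], [-89.0, -167.0], [-88.0, -182.0], [-81.0, -167.0], [-77.0, -182.0]]
```

The lid is moving with the fingers: its near edge is at about -13 mm and its far edge at 66 mm, with the fence at 120 mm.

```bash
python3 -m creep '[{"jaw":0.1,"travel":[5,1,0],"roll":0},{"jaw":0.1,"travel":[10,2.1,0],"roll":0},{"jaw":0.1,"travel":[15,3.2,0],"roll":0},{"jaw":0.1,"travel":[20,4.2,0],"roll":0},{"jaw":0.1,"travel":[25,5.3,0],"roll":0},{"jaw":0.1,"travel":[30,6.3,0],"roll":0},{"jaw":0.1,"travel":[35,7.4,0],"roll":0},{"jaw":0.1,"travel":[40,8.4,0],"roll":0},{"jaw":0.1,"travel":[44,9.3,0],"roll":0},{"jaw":0.1,"travel":[47,9.9,0],"roll":0},{"jaw":0.1,"travel":[47,9.9,0],"roll":0}]' | grep -E "time|pos|ft"
python3 -m creep '[{"jaw":0.1,"travel":[1.5,0.3,0],"roll":0},{"jaw":0.1,"travel":[3,0.6,0],"roll":0},{"jaw":0.1,"travel":[3,0.6,0],"roll":0}]' | grep -E "pos|ft"
python3 -m creep '[{"jaw":0.1,"travel":[1.5,0.3,0],"roll":0},{"jaw":0.1,"travel":[2,0.4,0],"roll":0},{"jaw":0.1,"travel":[2,0.4,0],"roll":0}]' | grep -E "pos|ft"
python3 -m creep '[{"jaw":0.1,"travel":[1,0.2,0],"roll":0},{"jaw":0.1,"travel":[2,0.4,0],"roll":0},{"jaw":0.1,"travel":[2,0.4,0],"roll":0}]' | grep -E "pos|ft"
```

```text
time_s: 14.75
position: [0.6145, -0.0807, 0.1927]
ft_force: [0.5, 0.1, 0.2]
position: [0.6172, -0.0801, 0.1927]
ft_force: [-0.5, 0.2, 0.4]
position: [0.6192, -0.0797, 0.1927]
ft_force: [-0.0, 0.3, -0.4]
position: [0.6213, -0.0793, 0.1927]
ft_force: [0.8, 0.1, -0.0]
```

```bash
for i in 1; do python3 -m creep '[{"jaw":0.1,"travel":[1,0.2,0],"roll":0},{"jaw":0.1,"travel":[2,0.4,0],"roll":0},{"jaw":0.1,"travel":[2,0.4,0],"roll":0}]' | grep -E "pos|ft"; done
python3 -m creep '[{"jaw":0.1,"travel":[1,0.2,0],"roll":0},{"jaw":0.1,"travel":[1.5,0.3,0],"roll":0},{"jaw":0.1,"travel":[1.5,0.3,0],"roll":0}]' | grep -E "pos|ft"
python3 - <<'E'
from h import *
p,d=get_image("side");h=cv2.cvtColor(p,cv2.COLOR_RGB2HSV)
m=((h[...,1]>155)&(h[...,2]<145)&(h[...,0]<15)).astype(np.uint8);m[:140]=0;m[240:]=0;m[:,:190]=0;m[:,250:]=0
for c in cv2.findContours(m,0,2)[0]:
  if cv2.contourArea(c)>4:a=cv2.approxPolyDP(c,1,True)[:,0];print(a.tolist(),toB(ray("side",a,.022)).round(0).tolist())
E
```

```text
position: [0.6225, -0.0792, 0.1926]
ft_force: [-7.2, -1.6, 3.0]
position: [0.6233, -0.0791, 0.1925]
ft_force: [-12.4, -4.0, 6.7]
[[206, 180], [205, 187], [226, 187], [225, 183], [223, 186], [207, 186]] [[121.0, -15.0], [119.0, 29.0], [43.0, 27.0], [49.0, 3.0], [55.0, 21.0], [113.0, 23.0]]
```

```bash
python3 -m creep '[{"jaw":0.1,"travel":[1,0.2,0],"roll":0},{"jaw":0.1,"travel":[1,0.2,0],"roll":0},{"jaw":0.1,"travel":[0,0,0],"roll":0},{"jaw":0.1,"travel":[-3,-0.6,0],"roll":0},{"jaw":0.1,"travel":[-8,-1.7,0],"roll":0},{"jaw":0.1,"travel":[-20,-4.2,0],"roll":0},{"jaw":0.1,"travel":[-25,-5.3,20],"roll":0},{"jaw":0.1,"travel":[-30,-6.3,50],"roll":0},{"jaw":0.1,"travel":[-40,-30,90],"roll":0},{"jaw":0.1,"travel":[-60,-70,120],"roll":0},{"jaw":0.1,"travel":[-85,-110,140],"roll":0},{"jaw":0.1,"travel":[-110,-150,150],"roll":0}]'|grep -E "time|ft"
python3 -m creep '[{"jaw":0.1,"travel":[-25,-40,0],"roll":0},{"jaw":0.1,"travel":[-50,-80,0],"roll":0},{"jaw":0.1,"travel":[-75,-120,0],"roll":0},{"jaw":0.1,"travel":[-100,-160,0],"roll":0},{"jaw":0.1,"travel":[-125,-195,0],"roll":0},{"jaw":0.1,"travel":[-150,-230,0],"roll":0},{"jaw":0.1,"travel":[-170,-260,0],"roll":0},{"jaw":0.1,"travel":[-170,-260,0],"roll":0}]'|grep -E "time|pos|ft"
python3 - <<'E'
from h import *
p,d=get_image("top");h=cv2.cvtColor(p,cv2.COLOR_RGB2HSV);s,_=get_image("side");np.savez("pics/end.npz",p=p,s=s)
q=np.load("pics/top0.npz")["p"]
# difference with the first picture: lid old/new place
df=cv2.absdiff(p,q).max(2);m=(cv2.GaussianBlur(df,(3,3),0)>14).astype(np.uint8);m[225:]=0
for c in cv2.findContours(m,0,2)[0]:
  if cv2.contourArea(c)>12:r=cv2.minAreaRect(c);print(cv2.contourArea(c),r,toB(ray("top",cv2.boxPoints(r),.024)).round(0).tolist())
g=h[110:165,270:330]
m=((h[...,1]>128)&(h[...,0]<14)).astype(np.uint8);m[:90]=0;m[165:]=0;m[:,:235]=0;m[:,338:]=0
for c in cv2.findContours(m,0,2)[0]:
  if cv2.contourArea(c)>4:r=cv2.minAreaRect(c);print("sat",cv2.contourArea(c),r,toB(ray("top",cv2.boxPoints(r),.024)).round(0).tolist())
E
```

```text
time_s: 17.5
ft_force: [0.4, -0.9, 0.5]
time_s: 18.3
position: [0.3438, -0.4891, 0.3417]
ft_force: [0.4, 0.4, -0.5]
865.0 ((302.0, 179.0), (30.0, 30.0), 90.0) [[-17.0, 16.0], [-36.0, -65.0], [-118.0, -45.0], [-99.0, 36.0]]
53.5 ((281.83843994140625, 129.40768432617188), (17.716569900512695, 4.03446626663208), 74.74488067626953) [[108.0, 14.0], [108.0, 3.0], [57.0, 1.0], [57.0, 13.0]]
56.0 ((293.682373046875, 126.0705795288086), (18.439088821411133, 4.338609218597412), 77.47119140625) [[111.0, -22.0], [110.0, -34.0], [58.0, -33.0], [58.0, -20.0]]
sat 5.0 ((299.60003662109375, 138.70001220703125), (1.7888542413711548, 7.602630138397217), 63.43495178222656) [[45.0, -24.0], [50.0, -45.0], [45.0, -46.0], [40.0, -25.0]]
sat 16.5 ((277.31964111328125, 140.9835968017578), (9.34669303894043, 4.353254318237305), 50.194427490234375) [[62.0, 39.0], [68.0, 28.0], [44.0, 16.0], [38.0, 27.0]]
sat 5.0 ((273.8823547363281, 129.52943420410156), (9.216353416442871, 2.425356388092041), 75.96376037597656) [[100.0, 33.0], [100.0, 26.0], [74.0, 26.0], [74.0, 33.0]]
```

```bash
python3 -c "
from rig import *
print(close_job())"
```

```text
the job is handed in; nothing more can be done
None
```

The job is handed in: the lid is face down on the cork and was pushed firmly against the fence (contact force felt; last image shows it square within about 2°), and the last top image shows nothing else on or near the board moved, but I viewed 11 pictures, one over the limit of 10.

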